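# Check the spring of a latch bolt

### The job

Three locks stand in wooden holders with their brass bolts pointing up. With the fingertips, gently press down the bevelled spring latch (the wedge-shaped bolt) until it is nearly flush with the faceplate, hold it in for about a second, then take the hand away so that it springs back out. Leave the square bolt, the roller and the things lying round them untouched, and do not lift or shove the lock in its holder.

Things in the scene. Friction and masses are not known exactly. Their poses are not given: they have to be found in the camera images.
- latch_lock: the loose wooden holder (88 x 54 mm base, 58 mm high to the face of the steel faceplate, 0.55 to 0.95 kg) with the lock that has the bevelled latch bolt. Origin: centre of its underside; x along the 72 x 25 mm faceplate, z up. The bolt is at the middle of the faceplate
- latch_bolt (a joint): how far the bevelled latch bolt is pressed in, in m: 0 = fully out (stands 12 mm above the faceplate), 0.011 = stop, 1 mm above flush. A spring pushes it out: about 2 N at the start, 6 N at the stop. It moves straight down into the lock
- latch_tip (a point): middle of the highest edge of the bevelled brass latch bolt (26 x 18 mm in plan; a flat ridge 4 mm wide along the holder's +y side, from which the bolt slopes down to the faceplate on the -y side); 70 mm above the bench when out. It moves with the bolt
- dead_lock: an equal holder with a lock whose brass bolt is a plain square-edged block, flat on top, 44 x 13 mm, 12 mm proud. Not to be touched. Origin: centre of its underside, x along the faceplate
- roller_lock: an equal holder with a lock whose bolt is a brass roller, 14 mm in diameter, between two cheeks (32 mm long over all), 12 mm proud, sprung. Not to be touched. Origin: centre of its underside, x along the faceplate
- roller_bolt (a joint): how far the roller is pressed in, in m: 0 = fully out
- padlock: loose shut brass padlock lying flat, 63 x 42 x 19 mm; origin: centre of its underside. Leave alone
- cylinder: loose brass lock cylinder lying on its side, 32 x 68 x 17 mm; origin: centre of its underside. Leave alone
- pin_tin: loose round metal tin, 46 mm in diameter, 32 mm high; origin: centre of its underside. Leave alone

How it is judged:
By the outcome, as a careful person would: the job done as asked, in the order asked, and still so for the second after the job is handed in, with the robot touching nothing.
It also fails if it takes over 32 s, if anything falls off the work surface, if the arm or the gripper's body presses on something with over 40 N, if the wrist force passes 120 N, or if a joint passes its speed limit or range.

### The arm

A 6-joint arm with a two-finger parallel gripper is mounted at the origin on a cart in front of the work surface, level with it; the furniture and walls round the work are solid. World frame = base frame: x ahead of the robot, y to its left, z up, the work surface at z = 0. Lengths are in mm, angles in rad, forces in N, time in s.
With the tool pointing down it reaches from about 250 to 800 mm from the base axis. Payload 8.5 kg.
Tool frame: the origin (TCP) lies at the very end of the fingers, on their centre line; the grasp point (between the pads) lies 19 mm behind it; z points along the fingers, y is the line along which they close (so a half turn about z gives the same grasp; the last joint's range is limited). The gripper opens to 85 mm and grips with 20 to 120 N. Pads are 22 mm wide; open, the fingers measure 114 mm over their backs; the gripper's body (76 mm by 85 mm) begins 54 mm behind the grasp point. The pads swing forward as they close: fully open they stand 13 mm farther back than shut.
Start: joints at [1.106, 0.238, -0.013, 1.319, 0, 1.571], TCP at [235.307, 469.265, 231.276] pointing down, gripper open.
Joint ranges: [-2.66, 2.66], [-1.03, 1.9], [-1.14, 1.46], [-1.82, 2.27], [-1.45, 1.34], [-3.14, 3.14]. Speed limits (rad/s): [2.22, 2.22, 2.79, 3.14, 3.14, 3.14].

### API

Orientations are given as a unit quaternion [w, x, y, z].
In Python, from bench import r gives the robot as it stands. The module is installed in compiled form; this text tells all that it offers.
- The arm moves only by the tool move_arm, never from a script. Its argument "moves" is a list of rows, each an object of numbers: "tx", "ty", "tz": the shift along the tool's x, y, z in m; "twist": the turn about the tool's z in degrees; "hand": the finger opening in m, from 0 to 0.0854. A call has 1 to 8 rows; each row is the pose to reach, as a shift and turn from the pose commanded when the call began, along the tool's axes at that moment; what a row does not reach only later rows make up. A row lasts 1/12 s, in which the tool goes at most 41.7 mm and 7.16 degrees, less where a joint would pass 70% of its speed; a pose out of reach is approached as far as the arm can. A call with a gripper value outside its range is refused whole. The fingers move at their own pace and stop on an object; the grip force is fixed at half the most. Time passes only in rows, so rows that repeat a pose let the fingers close. It gives the time, the measured TCP pose, the force, the opening and the grip force at its end, in the units of the state.
- r.get_state(): the state, without advancing time (a new reading comes with each control period).
- r.read_camera(name): name is "scene" or "top" or "wrist"; returns the picture (420x560x3 uint8, blue, green, red); there is no depth.
- r.calibration(name): a dict with "camera_matrix" (3x3 intrinsics, pixels), "origin" and "orientation" of the camera in the world. Camera axes: x right, y up, looking along -z (the intrinsics and any distortion apply to the point x, -y, -z); pixel columns grow to the right and rows downward; lengths in mm; the calibration is good to about 2 mm. A picture is of the moment at which its call begins: read the wrist's pose just before it. calibration takes no time and is no camera call; for the wrist camera it gives the pose at the moment of the call.
- r.hand_in(): hands the job in; it is judged then, once.
The state is a dict: "clock": time; "qpos": joint angles; "joint_vel": joint speeds; "joint_torque": joint torques, N m; "eef_pos": TCP position; "eef_rot": TCP orientation; "contact_force": force on the tool from outside, world axes, zero at the start; "moment": the same for the moment, N m; "gripper_width": opening from 0.0 (shut) to 1.0 (fully open); "grip_force": force on a finger pad.
Only numpy, scipy, OpenCV 4.12 (cv2) and the standard library are available. Lean on these libraries where they do the work, as an engineer would, in place of code of your own. Each camera call takes 0.05 s, during which the arm holds its last target. There are 200 camera calls.

## Working session

There is one attempt and no reset: what is moved stays moved. The work goes in short steps, Python scripts to look and compute and a tool call to move; the robot and the scene stay as the last step left them, time stands still between calls to the robot, and variables do not carry over. Pictures are saved under pics/ and viewed, at most 10 in all, crops included, and the job is handed in when it is done.

Besides the shell and the picture viewer there is one more tool, called after "Request:" as a command line: name --argument value ..., lists and objects as JSON in quotes. move_arm: Moves the arm, as the interface text tells. Its arguments: {"type":"object","properties":{"moves":{"type":"array","items":{"type":"object","properties":{"tx":{"type":"number"},"ty":{"type":"number"},"tz":{"type":"number"},"twist":{"type":"number"},"hand":{"type":"number"}}}}},"required":["moves"]}

```bash
mkdir -p pics; python3 - <<'E'
from bench import r
import cv2
for n in("top","scene"):
    cv2.imwrite(f"pics/{n}0.png",r.read_camera(n)); c=r.calibration(n);print(n,c)
s=r.get_state();print(s)
E
```

```text
top {'camera_matrix': array([[399.97034858,   0.        , 276.84818993],
       [  0.        , 399.97034858, 206.16461452],
       [  0.        ,   0.        ,   1.        ]]), 'origin': array([ 426.67328569, -164.4698625 ,  901.93892424]), 'orientation': array([-0.69630291, -0.01842235,  0.02421703,  0.71710279])}
scene {'camera_matrix': array([[425.75514758,   0.        , 274.49498815],
       [  0.        , 425.75514758, 205.98770335],
       [  0.        ,   0.        ,   1.        ]]), 'origin': array([178.40135577, 304.09223838, 695.71085443]), 'orientation': array([-0.25880792, -0.09618013,  0.34860168,  0.89568114])}
{'clock': 0.1, 'qpos': array([ 1.10601360e+00,  2.38700795e-01, -1.41596008e-02,  1.31924354e+00,
        7.28840228e-06,  1.57080204e+00]), 'joint_vel': array([-2.35261418e-03, -2.46904640e-03,  1.92044768e-03,  1.05082370e-03,
       -9.82892713e-04,  4.82511147e-05]), 'joint_torque': array([ 4.34535950e-04, -5.39717996e+01,  3.46999168e+01,  1.33314615e-02,
        1.47552219e-04, -5.87239356e-06]), 'eef_pos': array([235.14369086, 468.96081958, 230.75645584]), 'eef_rot': array([-1.54118741e-04,  2.30307989e-01,  9.73117569e-01, -6.35389120e-04]), 'contact_force': array([0.49767373, 0.15496101, 0.84673792]), 'moment': array([ 0.03451158, -0.02442763,  0.02006786]), 'grip_force': 0.0, 'gripper_width': 1.0014437318268037}
```

View pics/top0.png

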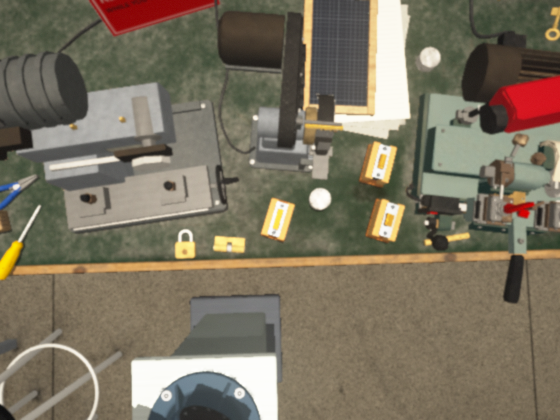

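View pics/scene0.png

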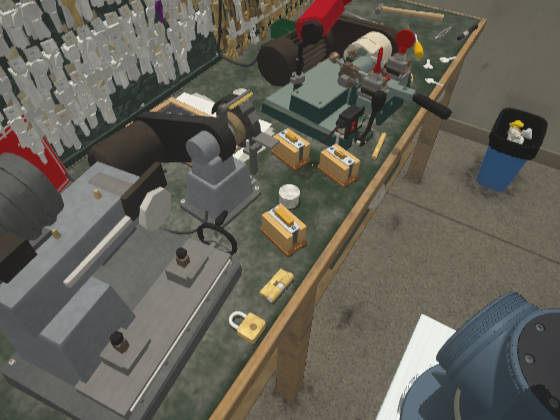

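Top view: locks at about (278,219), (379,163), (386,220); tin (320,199), padlock (185,243). I'll zoom in on them to tell the locks apart.

```bash
cat > h.py <<'E'
import numpy as np
from bench import r
from scipy.spatial.transform import Rotation as R
def px2w(c,u,v,z):
    K=c["camera_matrix"];q=c["orientation"]
    d=R.from_quat(np.r_[q[1:],q[0]]).apply([(u-K[0,2])/K[0,0],-(v-K[1,2])/K[1,1],-1])
    o=c["origin"];return o+d*(z-o[2])/d[2]
def w2px(c,p):
    K=c["camera_matrix"];q=c["orientation"]
    x=R.from_quat(np.r_[q[1:],q[0]]).inv().apply(np.array(p,float)-c["origin"])
    return np.array([K[0,2]-K[0,0]*x[0]/x[2],K[1,2]+K[1,1]*x[1]/x[2]])
E
python3 - <<'E'
from h import *
import cv2
t=cv2.imread("pics/top0.png");s=cv2.imread("pics/scene0.png")
f=lambda im,x,y,w,h:cv2.resize(im[y:y+h,x:x+w],(400,300),interpolation=cv2.INTER_CUBIC)
a=np.vstack([np.hstack([f(t,250,190,80,60),f(t,345,135,80,60)]),np.hstack([f(s,250,195,80,60),f(s,280,125,80,60)])])
cv2.imwrite("pics/c1.png",a)
c=r.calibration("top")
for u,v in((278,219),(379,163),(386,220)):print(px2w(c,u,v,64))
E
```

```text
[ 450.16943187 -173.70337163   64.        ]
[ 562.34257903 -390.93831793   64.        ]
[ 441.39887626 -400.21164009   64.        ]
```

View pics/c1.png

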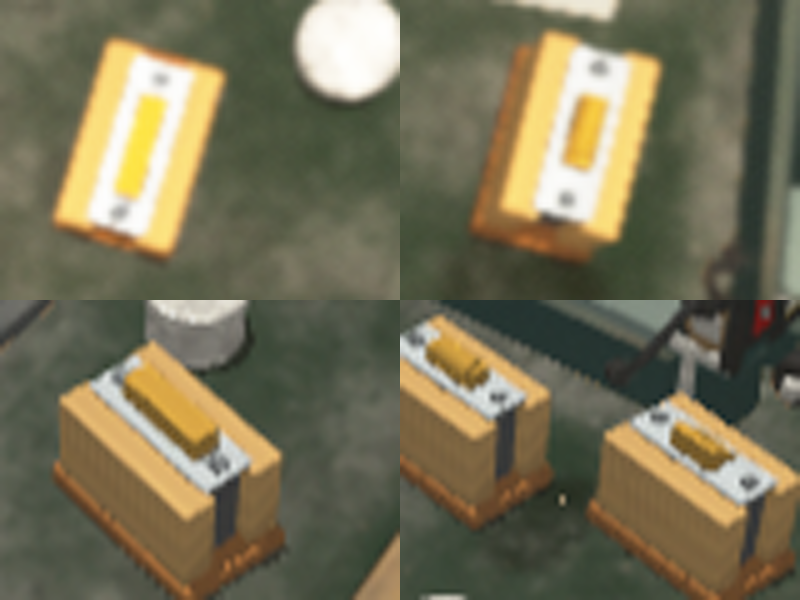

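Dead bolt is the left lock (450,-174). The latch looks like the near right one, around (441,-400), and the roller is behind it at (562,-391). I'll move above it and confirm with the wrist camera.

Request:
move_arm --moves '[{"tx": -0.574, "ty": -0.685, "tz": -0.04, "hand": 0}, {"tx": -0.574, "ty": -0.685, "tz": -0.04, "hand": 0}, {"tx": -0.574, "ty": -0.685, "tz": -0.04, "hand": 0}, {"tx": -0.574, "ty": -0.685, "tz": -0.04, "hand": 0}, {"tx": -0.574, "ty": -0.685, "tz": -0.04, "hand": 0}, {"tx": -0.574, "ty": -0.685, "tz": -0.04, "hand": 0}, {"tx": -0.574, "ty": -0.685, "tz": -0.04, "hand": 0}, {"tx": -0.574, "ty": -0.685, "tz": -0.04, "hand": 0}]'

```text
$.moves[0]: bad value
```

Request:
move_arm --moves '[{"tx": -0.026, "ty": -0.031, "tz": -0.005, "hand": 0}, {"tx": -0.052, "ty": -0.062, "tz": -0.01, "hand": 0}, {"tx": -0.078, "ty": -0.093, "tz": -0.015, "hand": 0}, {"tx": -0.104, "ty": -0.124, "tz": -0.02, "hand": 0}, {"tx": -0.13, "ty": -0.155, "tz": -0.025, "hand": 0}, {"tx": -0.156, "ty": -0.186, "tz": -0.03, "hand": 0}, {"tx": -0.182, "ty": -0.217, "tz": -0.035, "hand": 0}, {"tx": -0.208, "ty": -0.248, "tz": -0.04, "hand": 0}]'

```text
$.moves[0]: bad value
```

Request:
move_arm --moves '[{"tx": -0.026, "ty": -0.031, "tz": -0.005, "twist": 0, "hand": 0.001}, {"tx": -0.052, "ty": -0.062, "tz": -0.01, "twist": 0, "hand": 0.001}, {"tx": -0.078, "ty": -0.093, "tz": -0.015, "twist": 0, "hand": 0.001}, {"tx": -0.104, "ty": -0.124, "tz": -0.02, "twist": 0, "hand": 0.001}, {"tx": -0.13, "ty": -0.155, "tz": -0.025, "twist": 0, "hand": 0.001}, {"tx": -0.156, "ty": -0.186, "tz": -0.03, "twist": 0, "hand": 0.001}, {"tx": -0.182, "ty": -0.217, "tz": -0.035, "twist": 0, "hand": 0.001}, {"tx": -0.208, "ty": -0.248, "tz": -0.04, "twist": 0, "hand": 0.001}]'

```text
clock: 0.77
eef_pos: [309.7, 152.5, 271.5]
eef_rot: [0.0, 0.23, 0.973, 0.0]
contact_force: [1.6, 0.6, 0.5]
gripper_width: 0.009
grip_force: 0.0
```

Request:
move_arm --moves '[{"tx": -0.364, "ty": -0.435, "tz": 0, "twist": -13, "hand": 0.0}, {"tx": -0.364, "ty": -0.435, "tz": 0, "twist": -13, "hand": 0.0}, {"tx": -0.364, "ty": -0.435, "tz": 0, "twist": -13, "hand": 0.0}, {"tx": -0.364, "ty": -0.435, "tz": 0, "twist": -13, "hand": 0.0}, {"tx": -0.364, "ty": -0.435, "tz": 0, "twist": -13, "hand": 0.0}, {"tx": -0.364, "ty": -0.435, "tz": 0, "twist": -13, "hand": 0.0}, {"tx": -0.364, "ty": -0.435, "tz": 0, "twist": -13, "hand": 0.0}, {"tx": -0.364, "ty": -0.435, "tz": 0, "twist": -13, "hand": 0.0}]'

```text
clock: 1.43
eef_pos: [382.0, -151.6, 271.3]
eef_rot: [0.0, 0.119, 0.993, -0.0]
contact_force: [1.8, 1.2, 0.2]
gripper_width: 0.001
grip_force: 0.0
```

```bash
python3 - <<'E'
from h import *
import cv2
c=r.calibration("wrist");s=r.get_state()
cv2.imwrite("pics/w1.png",r.read_camera("wrist"))
print(c,s["eef_pos"],s["eef_rot"],w2px(c,(441,-400,64)),w2px(c,(562,-391,64)))
E
```

```text
{'camera_matrix': array([[330.83136548,   0.        , 281.53143645],
       [  0.        , 330.83136548, 210.44645784],
       [  0.        ,   0.        ,   1.        ]]), 'origin': array([ 309.88265792, -134.5530824 ,  414.16882407]), 'orientation': array([ 0.77740219, -0.1167364 , -0.09242234,  0.61112728])} [ 381.95935233 -151.64590329  271.29328785] [ 7.37838794e-05  1.18913711e-01  9.92904589e-01 -2.47954098e-05] [ 88.84865105 277.03829953] [133.37318065 357.69849851]
```

View pics/w1.png

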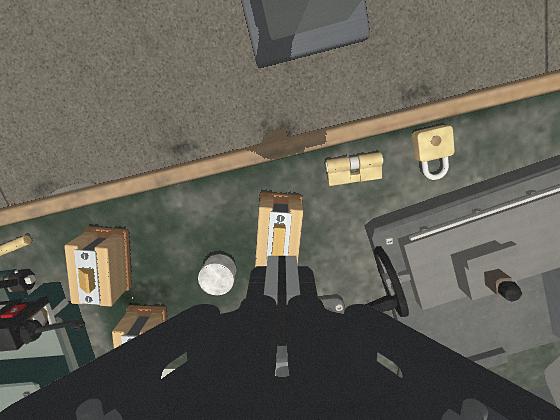

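Wrist view: the dead bolt is under the fingertips, and the wedge-shaped latch at about (88,278) matches the projected point. I'll go to a place where the camera sees it clearly.

Request:
move_arm --moves '[{"tx": -0.164, "ty": -0.216, "tz": 0, "twist": 0, "hand": 0.0}, {"tx": -0.164, "ty": -0.216, "tz": 0, "twist": 0, "hand": 0.0}, {"tx": -0.164, "ty": -0.216, "tz": 0, "twist": 0, "hand": 0.0}, {"tx": -0.164, "ty": -0.216, "tz": 0, "twist": 0, "hand": 0.0}, {"tx": -0.164, "ty": -0.216, "tz": 0, "twist": 0, "hand": 0.0}, {"tx": -0.164, "ty": -0.216, "tz": 0, "twist": 0, "hand": 0.0}, {"tx": -0.164, "ty": -0.216, "tz": 0, "twist": 0, "hand": 0.0}, {"tx": -0.164, "ty": -0.216, "tz": 0, "twist": 0, "hand": 0.0}]'

```text
clock: 2.15
eef_pos: [491.8, -401.7, 268.8]
eef_rot: [-0.001, 0.12, 0.993, 0.0]
contact_force: [-0.6, 0.4, -1.5]
gripper_width: -0.002
grip_force: 0.0
```

```bash
python3 - <<'E'
from h import *
import cv2,pickle
c=r.calibration("wrist");s=r.get_state()
im=r.read_camera("wrist");cv2.imwrite("pics/w2.png",im);pickle.dump(c,open("w2.pkl","wb"))
u,v=w2px(c,(441,-400,64)).astype(int);print(u,v,s["eef_pos"],s["eef_rot"])
x0,y0=max(u-70,0),max(v-52,0);print(x0,y0)
cv2.imwrite("pics/w2c.png",cv2.resize(im[y0:y0+105,x0:x0+140],None,fx=5,fy=5,interpolation=cv2.INTER_CUBIC))
E
```

```text
271 133 [ 491.77129093 -401.71285576  268.80390296] [-8.30646811e-04  1.19916688e-01  9.92783599e-01  1.55332839e-04]
201 81
```

View pics/w2c.png

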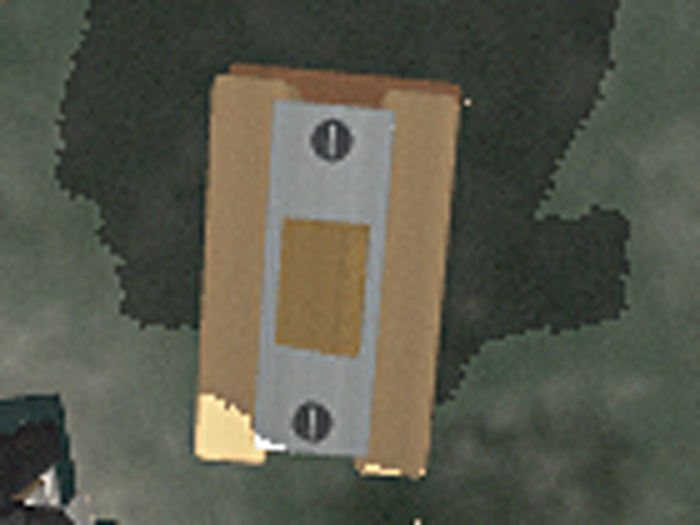

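The crop shows the 26x18 mm bolt at (323,288), between screws (333,139) and (312,422). A faint ridge line is at x≈347, so the ridge is probably on the right. I'll check that in the oblique view.

```bash
python3 - <<'E'
from h import *
import cv2,pickle
c=pickle.load(open("w2.pkl","rb"))
f=lambda x,y,z:px2w(c,x/5+201,y/5+81,z)
a,b=f(333,139,58),f(312,422,58);m=(a+b)/2;d=b-a
print("screws",a,b,np.linalg.norm(d),"mid",m,"yaw",np.degrees(np.arctan2(d[1],d[0])))
for p in((285,219),(370,226),(360,357),(276,346)):print(p,f(*p,70)[:2],f(*p,58)[:2])
print("ridge mid if right",f(356,290,70))
cal=np.cross([0,0,1],d/np.linalg.norm(d));print("lateral",cal)
for s in(1,-1):print(s,m+cal*7*s)
x=cv2.imread("pics/w1.png")[215:320,50:150];s=cv2.imread("pics/scene0.png")[140:190,310:370]
cv2.imwrite("pics/c2.png",np.hstack([cv2.resize(x,(400,420),interpolation=2),cv2.resize(s,(400,420),interpolation=2)]))
E
```

```text
screws [ 416.2933876  -397.90485573   58.        ] [ 471.46858094 -416.80025115   58.        ] 58.32099046611051 mid [ 443.88098427 -407.35255344   58.        ] yaw -18.904372543187545
(285, 219) [ 428.95769416 -410.61238486] [ 429.2734961  -411.52712242]
(370, 226) [ 434.32655434 -394.41440635] [ 434.83084262 -394.76047616]
(360, 357) [ 459.11815791 -402.75397151] [ 460.49281316 -403.39282117]
(276, 346) [ 452.85897956 -418.9035524 ] [ 454.01389178 -420.10937071]
ridge mid if right [ 445.85796392 -400.23564729   70.        ]
lateral [ 0.32398962  0.94606064 -0.        ]
1 [ 446.14891159 -400.73012899   58.        ]
-1 [ 441.61305694 -413.9749779    58.        ]
```

View pics/c2.png

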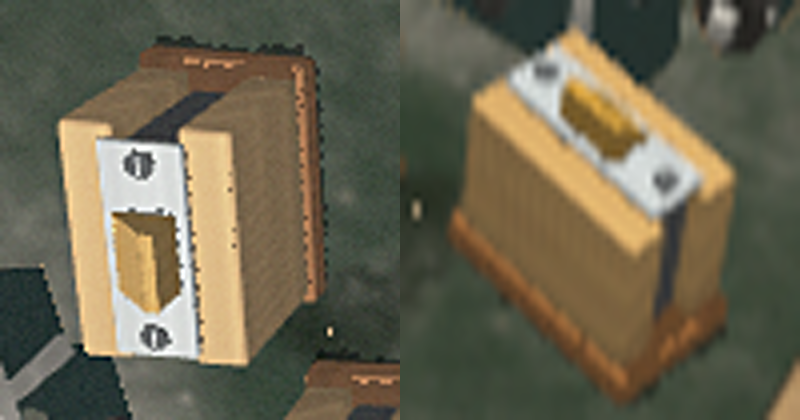

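The ridge is on the robot's left (+y) side: the steep face and the triangular end are visible there. Ridge middle ≈ (446,-400.5), lock yaw ≈ -19°. I'll move above it and down to about 90 mm.

Request:
move_arm --moves '[{"tx": 0.043, "ty": -0.012, "tz": 0, "twist": 5, "hand": 0.0}, {"tx": 0.043, "ty": -0.012, "tz": 0.03, "twist": 5, "hand": 0.0}, {"tx": 0.043, "ty": -0.012, "tz": 0.06, "twist": 5, "hand": 0.0}, {"tx": 0.043, "ty": -0.012, "tz": 0.1, "twist": 5, "hand": 0.0}, {"tx": 0.043, "ty": -0.012, "tz": 0.14, "twist": 5, "hand": 0.0}, {"tx": 0.043, "ty": -0.012, "tz": 0.17, "twist": 5, "hand": 0.0}, {"tx": 0.043, "ty": -0.012, "tz": 0.18, "twist": 5, "hand": 0.0}, {"tx": 0.043, "ty": -0.012, "tz": 0.18, "twist": 5, "hand": 0.0}]'

```text
clock: 2.87
eef_pos: [444.7, -397.4, 89.3]
eef_rot: [-0.002, 0.162, 0.987, 0.001]
contact_force: [-0.3, 0.3, 0.0]
gripper_width: 0.002
grip_force: 0.0
```

```bash
python3 - <<'E'
from h import *
import cv2
for n in("scene","wrist"):
    c=r.calibration(n);im=r.read_camera(n);u,v=w2px(c,(446,-400,75)).astype(int)
    x0,y0=max(u-50,0),max(v-60,0)
    globals()[n]=cv2.resize(im[y0:y0+120,x0:x0+100],(400,480),interpolation=2)
cv2.imwrite("pics/c3.png",np.hstack([scene,wrist]))
s=r.get_state();print(s["eef_pos"],s["eef_rot"],s["contact_force"])
t=R.from_quat(np.r_[s["eef_rot"][1:],s["eef_rot"][0]])
print("tool delta to (445.5,-401.5)",t.inv().apply(np.array([445.5,-401.5,70])-s["eef_pos"]))
E
```

```text
[ 446.73148243 -399.46388197   92.92255696] [ 5.61238829e-04  1.61644696e-01  9.86848787e-01 -3.85926612e-04] [ 0.64594991 -0.59561108  1.25117465]
tool delta to (445.5,-401.5) [ 0.54578083 -2.30930281 22.92324556]
```

View pics/c3.png

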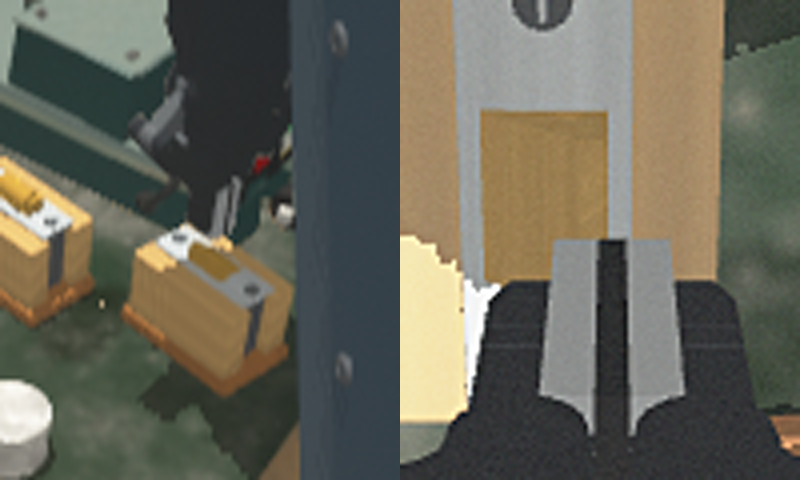

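The wrist view shows the fingers' centre line over the bolt's +y edge, with a gap between the fingers. I'll shift 5 mm inward so that one finger sits squarely on the ridge, then come down to just above it.

Request:
move_arm --moves '[{"tx": 0.0, "ty": -0.003, "tz": 0.004, "twist": 0, "hand": 0.0}, {"tx": 0.0, "ty": -0.005, "tz": 0.009, "twist": 0, "hand": 0.0}, {"tx": 0.0, "ty": -0.005, "tz": 0.014, "twist": 0, "hand": 0.0}, {"tx": 0.0, "ty": -0.005, "tz": 0.017, "twist": 0, "hand": 0.0}, {"tx": 0.0, "ty": -0.005, "tz": 0.018, "twist": 0, "hand": 0.0}, {"tx": 0.0, "ty": -0.005, "tz": 0.018, "twist": 0, "hand": 0.0}, {"tx": 0.0, "ty": -0.005, "tz": 0.018, "twist": 0, "hand": 0.0}]'

```text
clock: 3.55
eef_pos: [444.5, -404.2, 73.3]
eef_rot: [-0.0, 0.162, 0.987, -0.0]
contact_force: [0.5, -0.1, 0.1]
gripper_width: 0.002
grip_force: 0.0
```

Now at z=73.3, just above the tip at 70. I'll press slowly towards z≈61.

Request:
move_arm --moves '[{"tx": 0.0, "ty": 0, "tz": 0.002, "twist": 0, "hand": 0.0}, {"tx": 0.0, "ty": 0, "tz": 0.004, "twist": 0, "hand": 0.0}, {"tx": 0.0, "ty": 0, "tz": 0.005, "twist": 0, "hand": 0.0}, {"tx": 0.0, "ty": 0, "tz": 0.006, "twist": 0, "hand": 0.0}, {"tx": 0.0, "ty": 0, "tz": 0.007, "twist": 0, "hand": 0.0}, {"tx": 0.0, "ty": 0, "tz": 0.008, "twist": 0, "hand": 0.0}, {"tx": 0.0, "ty": 0, "tz": 0.008, "twist": 0, "hand": 0.0}, {"tx": 0.0, "ty": 0, "tz": 0.008, "twist": 0, "hand": 0.0}]'

```text
clock: 4.22
eef_pos: [444.7, -404.3, 65.5]
eef_rot: [0.0, 0.162, 0.987, -0.0]
contact_force: [0.8, -0.3, 4.0]
gripper_width: 0.001
grip_force: 1.5
```

Contact force is 4 N, as the spring should give at this depth. On to z≈60.

Request:
move_arm --moves '[{"tx": 0.0, "ty": 0, "tz": 0.001, "twist": 0, "hand": 0.0}, {"tx": 0.0, "ty": 0, "tz": 0.002, "twist": 0, "hand": 0.0}, {"tx": 0.0, "ty": 0, "tz": 0.003, "twist": 0, "hand": 0.0}, {"tx": 0.0, "ty": 0, "tz": 0.004, "twist": 0, "hand": 0.0}, {"tx": 0.0, "ty": 0, "tz": 0.005, "twist": 0, "hand": 0.0}, {"tx": 0.0, "ty": 0, "tz": 0.005, "twist": 0, "hand": 0.0}]'

```text
clock: 4.72
eef_pos: [444.8, -404.3, 60.3]
eef_rot: [0.0, 0.162, 0.987, -0.0]
contact_force: [0.4, -0.5, 5.2]
gripper_width: -0.001
grip_force: 2.4
```

Request:
move_arm --moves '[{"tx": 0, "ty": 0, "tz": 0.0006, "twist": 0, "hand": 0.0}, {"tx": 0, "ty": 0, "tz": 0.0006, "twist": 0, "hand": 0.0}, {"tx": 0, "ty": 0, "tz": 0.0006, "twist": 0, "hand": 0.0}, {"tx": 0, "ty": 0, "tz": 0.0006, "twist": 0, "hand": 0.0}, {"tx": 0, "ty": 0, "tz": 0.0006, "twist": 0, "hand": 0.0}, {"tx": 0, "ty": 0, "tz": 0.0006, "twist": 0, "hand": 0.0}, {"tx": 0, "ty": 0, "tz": 0.0006, "twist": 0, "hand": 0.0}, {"tx": 0, "ty": 0, "tz": 0.0006, "twist": 0, "hand": 0.0}]'

```text
clock: 5.38
eef_pos: [444.7, -404.3, 59.9]
eef_rot: [0.0, 0.162, 0.987, -0.0]
contact_force: [1.5, -0.2, 5.0]
gripper_width: 0.001
grip_force: 2.5
```

Request:
move_arm --moves '[{"tx": 0, "ty": 0, "tz": 0, "twist": 0, "hand": 0.0}, {"tx": 0, "ty": 0, "tz": 0, "twist": 0, "hand": 0.0}, {"tx": 0, "ty": 0, "tz": 0, "twist": 0, "hand": 0.0}, {"tx": 0, "ty": 0, "tz": 0, "twist": 0, "hand": 0.0}, {"tx": 0, "ty": 0, "tz": 0, "twist": 0, "hand": 0.0}, {"tx": 0, "ty": 0, "tz": 0, "twist": 0, "hand": 0.0}]'

```text
clock: 5.88
eef_pos: [444.7, -404.3, 59.9]
eef_rot: [0.0, 0.162, 0.987, -0.0]
contact_force: [1.2, -0.8, 4.7]
gripper_width: -0.005
grip_force: 2.5
```

Held for more than a second at about 10 mm. I'll go a touch deeper to confirm it is near the stop, and hold again.

Request:
move_arm --moves '[{"tx": 0, "ty": 0, "tz": 0.0004, "twist": 0, "hand": 0.0}, {"tx": 0, "ty": 0, "tz": 0.0007, "twist": 0, "hand": 0.0}, {"tx": 0, "ty": 0, "tz": 0.0007, "twist": 0, "hand": 0.0}, {"tx": 0, "ty": 0, "tz": 0.0007, "twist": 0, "hand": 0.0}, {"tx": 0, "ty": 0, "tz": 0.0007, "twist": 0, "hand": 0.0}, {"tx": 0, "ty": 0, "tz": 0.0007, "twist": 0, "hand": 0.0}, {"tx": 0, "ty": 0, "tz": 0.0007, "twist": 0, "hand": 0.0}, {"tx": 0, "ty": 0, "tz": 0.0007, "twist": 0, "hand": 0.0}]'

```text
clock: 6.55
eef_pos: [444.8, -404.3, 59.2]
eef_rot: [0.0, 0.162, 0.987, -0.0]
contact_force: [1.9, -1.1, 5.1]
gripper_width: 0.001
grip_force: 2.6
```

```bash
python3 - <<'E'
from h import *
import cv2
c=r.calibration("wrist");im=r.read_camera("wrist");u,v=w2px(c,(446,-400,60)).astype(int)
cv2.imwrite("pics/c4.png",cv2.resize(im[max(v-90,0):v+40,u-70:u+70],None,fx=4,fy=4,interpolation=2))
s=r.get_state();print(s["eef_pos"],s["contact_force"])
E
```

```text
[ 444.73988114 -404.34529783   59.19169535] [1.46300229 0.19940594 5.15693255]
```

View pics/c4.png

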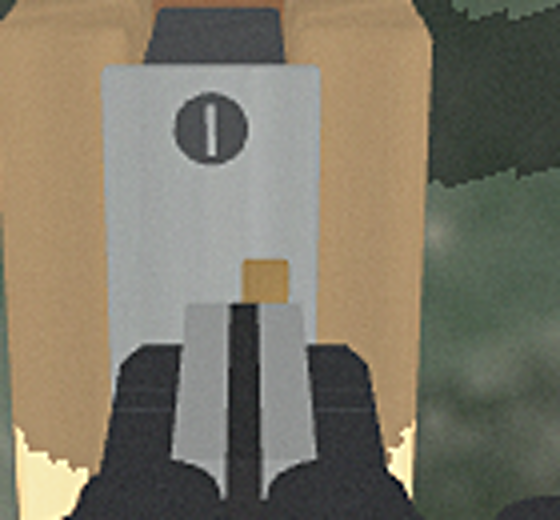

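Request:
move_arm --moves '[{"tx": 0, "ty": 0, "tz": 0, "twist": 0, "hand": 0.0}, {"tx": 0, "ty": 0, "tz": 0, "twist": 0, "hand": 0.0}, {"tx": 0, "ty": 0, "tz": 0, "twist": 0, "hand": 0.0}, {"tx": 0, "ty": 0, "tz": 0, "twist": 0, "hand": 0.0}, {"tx": 0, "ty": 0, "tz": 0, "twist": 0, "hand": 0.0}, {"tx": 0, "ty": 0, "tz": 0, "twist": 0, "hand": 0.0}, {"tx": 0, "ty": 0, "tz": 0, "twist": 0, "hand": 0.0}]'

```text
clock: 7.18
eef_pos: [444.7, -404.3, 59.2]
eef_rot: [0.0, 0.162, 0.987, -0.0]
contact_force: [1.7, -0.4, 5.5]
gripper_width: 0.0
grip_force: 2.6
```

The picture shows only the narrow ridge at (265,282) still standing above the faceplate. The slope is sunk in, so the bolt is nearly flush, and it has been held. Now I'll raise straight up.

Request:
move_arm --moves '[{"tx": 0, "ty": 0, "tz": -0.003, "twist": 0, "hand": 0.0}, {"tx": 0, "ty": 0, "tz": -0.008, "twist": 0, "hand": 0.0}, {"tx": 0, "ty": 0, "tz": -0.015, "twist": 0, "hand": 0.0}, {"tx": 0, "ty": 0, "tz": -0.03, "twist": 0, "hand": 0.0}, {"tx": 0, "ty": 0, "tz": -0.06, "twist": 0, "hand": 0.0}, {"tx": 0, "ty": 0, "tz": -0.09, "twist": 0, "hand": 0.0}, {"tx": 0, "ty": 0, "tz": -0.12, "twist": 0, "hand": 0.0}, {"tx": 0, "ty": 0, "tz": -0.15, "twist": 0, "hand": 0.0}]'

```text
clock: 7.85
eef_pos: [443.6, -403.5, 210.4]
eef_rot: [-0.001, 0.162, 0.987, 0.0]
contact_force: [0.8, 0.0, 0.0]
gripper_width: 0.001
grip_force: 0.0
```

Request:
move_arm --moves '[{"tx": -0.02, "ty": 0, "tz": 0, "twist": 0, "hand": 0.0}, {"tx": -0.045, "ty": 0, "tz": -0.02, "twist": 0, "hand": 0.0}, {"tx": -0.045, "ty": 0, "tz": -0.05, "twist": 0, "hand": 0.0}, {"tx": -0.045, "ty": 0, "tz": -0.05, "twist": 0, "hand": 0.0}, {"tx": -0.045, "ty": 0, "tz": -0.05, "twist": 0, "hand": 0.0}]'

```text
clock: 8.27
eef_pos: [487.4, -418.7, 260.4]
eef_rot: [0.0, 0.162, 0.987, -0.0]
contact_force: [0.2, -1.4, -0.4]
gripper_width: -0.003
grip_force: 0.0
```

```bash
python3 - <<'E'
from h import *
import cv2
c=r.calibration("wrist");im=r.read_camera("wrist");u,v=w2px(c,(444,-407,64)).astype(int);print(u,v)
y0=max(v-55,0);cv2.imwrite("pics/c5.png",cv2.resize(im[y0:v+55,u-70:u+70],None,fx=5,fy=5,interpolation=2)[:600])
s=r.get_state();print(s["eef_pos"],s["contact_force"])
E
```

```text
278 138
[ 486.79629579 -418.32104294  259.12515662] [ 0.25123888  1.07379818 -0.29814124]
```

View pics/c5.png

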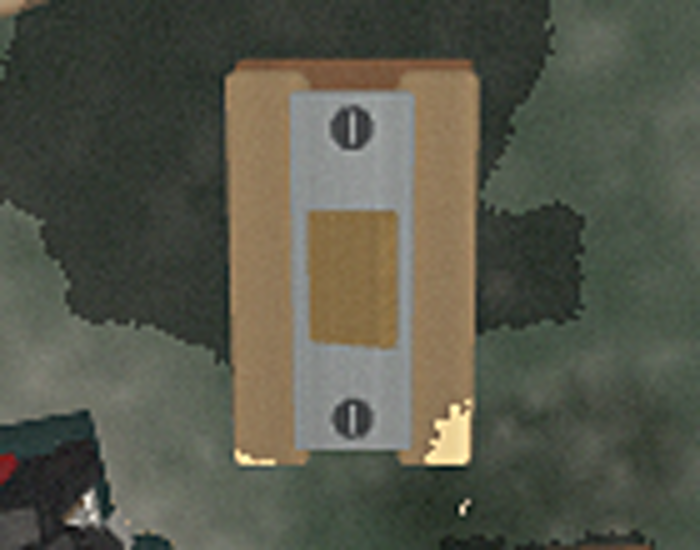

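The bolt is fully out again, the full 26x18 mm wedge at (353,280), and the holder has not moved.

```bash
python3 -c "
from bench import r
print(r.hand_in())"
```

```text
the job is handed in; nothing more can be done
None
```

I pressed the bevelled latch to about 11 mm (nearly flush), held it in for over a second and let it spring back out, without touching anything else, and handed the job in at about 8.3 s; the verdict was not shown.

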